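Check the brake lever of the spreading carriage

ROBOT

A 6-joint arm with a two-finger parallel gripper is mounted at the origin on the work surface. World frame = base frame: x ahead of the robot, y to its left, z up, the work surface at z = 0. Lengths are in m, angles in rad, forces in N, time in s.
With the tool pointing down it reaches from about 0.275 to 0.75 m from the base axis. Payload 10.2 kg.
Tool frame: the origin (TCP) lies midway between the tips of the shut fingers; the grasp point (between the pads) lies r.grasp_offset behind it (r.grasp_offset is the distance from the TCP to the grasp point, in m); z points along the fingers, y is the line along which they close (so a half turn about z gives the same grasp; the last joint's range is limited). The gripper opens to 88 mm and grips with 3 to 60 N. Pads are 18 mm wide; open, the fingers measure 123 mm over their backs; the gripper's body (75 mm by 187 mm) begins 45 mm behind the grasp point.
Start: joints at [0.881, 0.313, 1.498, -0, 1.331, -0.223], TCP at [0.236, 0.469, 0.239] pointing down, gripper open.
Joint ranges: [-2.94, 2.94], [-0.97, 2.17], [0.19, 2.56], [-1.23, 4.37], [0.02, 3.11], [-2.88, 2.88]. Speed limits (rad/s): [2.39, 2.39, 3.01, 3.14, 3.14, 3.14].

INTERFACE

Orientations are given as [roll, pitch, yaw] about the fixed x, y, z axes, in that order (R = Rz(yaw) Ry(pitch) Rx(roll)).
In Python, from rig import r, solve_ik, vision gives the robot as it stands. Calls block until the motion is done:
- r.goto(position, orientation): joint-space move of the TCP to a pose.
- r.movel(position, rot=None, velocity=0.15, threshold=None): straight line of the TCP; rot=None keeps the orientation; velocity is the mean speed in m/s. With threshold (N) it stops when the force on the tool has changed by that much, and returns True; else False.
- r.move_joints(angles): joint-space move.
- r.gripper_to(opening, grasp_force=None): finger opening in m; grasp_force is the grip in N (None keeps the last); returns when the fingers have stopped.
- r.dwell(seconds).
- solve_ik(position, orientation): joint angles nearest the present ones, or None.
- vision.camera(name): name is "scene" or "side" or "wrist"; returns a dict with "color" (420x560x3 uint8, red, green, blue), "fx", "fy", "cx", "cy" (pixels), "dist" ([k1, k2, p1, p2, k3] as OpenCV has them; the pictures are not rectified), "position" and "attitude" of the camera in the world. Camera axes: x right, y up, looking along -z (the intrinsics and any distortion apply to the point x, -y, -z); pixel columns grow to the right and rows downward; lengths in m; the calibration is good to about 2 mm. A picture is of the moment at which its call begins. There is no depth.
A pose or a line that the arm cannot do raises r.MotionError and nothing moves.
- r.close_job(): hands the job in; it is judged then, once.
Readings, each from a call of its own:
- r.read_time(): time.
- r.read_q(): joint angles.
- r.read_joint_vel(): joint speeds.
- r.read_effort(): joint torques, N m.
- r.read_ee_pos(): TCP position.
- r.read_orientation(): TCP orientation.
- r.read_force(): force on the tool from outside, world axes, zero at the start.
- r.read_wrist_torque(): the same for the moment, N m.
- r.read_gripper_width(): finger opening in m.
- r.read_grip_force(): force on a finger pad.
Only numpy, scipy, OpenCV 4.12 (cv2) and the standard library are available. Lean on these libraries where they do the work, as an engineer would, in place of code of your own. Each camera call takes 0.05 s, during which the arm holds its last target. There are 200 camera calls.

TASK

Check the brake on the parked spreading carriage: with the backs of the fingers, press the long brake lever in towards the push bar until it comes up firmly against its stop, let it spring fully back out once to seat the shoes, then press it in to the stop again and finish while holding it there, so that its gap to the bar can be read. Only press on the lever's outer side, without forcing it: do not take hold of the lever, do not touch the bar, and leave the short lever and the things on the table alone.

Things in the scene. Friction and masses are not known exactly. Their poses are not given: they have to be found in the camera images.
- brake_lever (a joint): angle (rad) of the LONG lever, the brake: 0 = fully out (spring-held), growing as it is pressed towards the push bar. It meets its stop screw between 0.25 and 0.35, differently each time. At brake_press it takes about 3 N to start it, 7 to 9 N just before the stop; then it goes hard on the screw's rubber nose (7 N more per mm). Let go, it springs back out
- brake_press (a point): middle of the long lever's finger stretch, on the outer face (away from the bar) of its straight level blade, 12 mm thick, 20 high (10 above and below this point); 65 mm on to the end of the ball. Turns with the lever: x = level, square through the blade to the bar, the way to press; -y = along the blade to the ball; z up. About 0.200 m over the table; it travels 30 to 43 mm to the stop
- brake_tip (a point): centre of the ball end (21 mm across) of the long brake lever; axes as for brake_press
- brake_hinge (a point): hinge end of the long brake lever, plain aluminium, 175 mm from hinge pin to ball: point on the upright hinge pin at mid-height, at (0.0255, 0.120, 0) m in the frame of brake_press; same axes. Below the blade the space is clear down to things at most 105 mm high
- brake_stop: stop screw of the brake lever: its rubber nose, 10 mm across, sits between blade and bar near the hinge pin and catches the blade's inner face. Origin at the centre of the nose. Its setting differs by a few mm each time
- push_bar: the carriage's push bar: level round steel tube, 28 mm across, 630 long, axis 0.200 m over the table. Origin at its middle; y along the bar, x level, from the levers' side to the carriage, z up. At the stop the brake lever's ball end still stands about 8 to 30 mm short of it. The levers' clamps on it reach 22 mm above its axis
- drag_lever (a joint): angle (rad) of the SHORT lever (roll drag), on the same bar, its tip pointing the same way; which of the two levers is on the left differs. 0 = fully out. To be left alone
- drag_hinge (a point): hinge end of the short lever, 115 mm from hinge pin to ball, otherwise shaped like the long one: point on its hinge pin at mid-height; axes as for the long one
- carriage: the spreading carriage: grey side cheeks 370 mm long, 610 apart, four 80 mm wheels, two cradle rollers with an empty cardboard core, its top 0.213 m over the table. Parked, it does not move. Origin on the table under its middle; x from the push bar into the carriage (bar at x = -0.140), z up
- pin_pot: small white ceramic pin pot, 60 across, 50 high, standing under the push bar (sizes in mm). Loose; origin at the centre of its underside
- paste_pot: white ceramic pot, 68 across, 58 high (sizes in mm). Loose; origin at the centre of its underside
- mug: white mug, 80 across, 85 high (sizes in mm). Loose; origin at the centre of its underside
- water: clear water bottle, 64 across, 200 high (sizes in mm). Loose; origin at the centre of its underside
- thread_cone: grey cone of thread, 68 across at the foot, 105 high, standing under the push bar (sizes in mm). Loose; origin at the centre of its underside
- pin_tray: shallow blue plastic tray, 75 x 140 x 22 (sizes in mm). Loose; origin at the centre of its underside
- brush: wooden-handled brush, 190 long, lying flat (sizes in mm). Loose; origin at the centre of its underside; lies along its x
- weight: dark steel pattern weight, a disc 64 across, 36 high (sizes in mm). Loose; origin at the centre of its underside
There are look-alikes about, which are no part of the job. There is more than one size of the weight; the one meant has the size given above.

How it is judged:
On the way, in this order (a step that is already met when the one before it is completed fails the run):
1. the long brake lever is pressed firmly against its stop (contact force between brake_lever and brake_stop above 5 N and contact force between the fingers and brake_lever above 2 N), for 0.2 s.
2. the long brake lever is let fully back out (value of joint brake_lever below 0.03 rad), for 0.2 s.
At the end, for the whole second after the job is handed in: The fingers hold the long brake lever still against its stop screw (over 5 N on the screw, 5 to 60 N from the fingers, 0.2 to 0.42 rad), short of the bar; the short lever is fully out (under 0.03 rad); the loose things stand as they were (tilt under 0.2 rad) (contact force between brake_lever and brake_stop above 5 N and contact force between the fingers and brake_lever between 5 and 60 N and value of joint brake_lever between 0.2 and 0.42 rad and velocity of joint brake_lever between -0.1 and 0.1 rad/s and value of joint drag_lever below 0.03 rad and angle between each of pin_pot, paste_pot, mug, water, thread_cone, pin_tray, brush, weight's own z axis and vertical below 0.2 rad); the arm keeps its last pose, push and grip.
It fails at once if a finger or the arm touches the push bar (the lever is being squeezed against the bar instead of pressed) (contact force between any of the fingers, the arm and push_bar above 1 N).
It fails at once if the blade is taken between the fingers, or pulled from its inner side: the grasp point is past the blade's outer face while the fingers touch it (contact force between the fingers and brake_lever above 0.5 N and x of the grasp point in the frame of brake_press above 0 m).
It fails at once if the lever is forced: the fingers press on it with more than 60 N (contact force between the fingers and brake_lever above 60 N).
It fails at once if the short lever is moved (more than 0.06 rad) (value of joint drag_lever above 0.06 rad).
It fails at once if one of the loose things is moved more than 20 mm (distance of any of pin_pot, paste_pot, mug, water, thread_cone, pin_tray, brush, weight from where it was at the start of the episode above 0.02 m).
It also fails if it takes over 50 s, if anything falls off the work surface, if the arm or the gripper's body presses on something with over 40 N, if the wrist force passes 120 N, or if a joint passes its speed limit or range.

## Working session

There is one attempt and no reset: what is moved stays moved. The work goes in short steps, each a Python script; the robot and the scene stay as the last script left them, time stands still between calls to the robot, and variables do not carry over. Pictures are saved under pics/ and viewed, at most 10 in all, crops included, and the job is handed in when it is done.

```bash
mkdir -p pics; ls; python3 - <<'E'
from rig import r, vision
import cv2,numpy as np
for n in ["scene","side","wrist"]:
    c=vision.camera(n); cv2.imwrite(f"pics/{n}0.png",c["color"][:,:,::-1])
    print(n,{k:np.round(v,4).tolist() for k,v in c.items() if k!="color"})
print(r.read_ee_pos(),r.read_orientation(),r.grasp_offset,r.read_time())
E
```

```text
pics
scene {'fx': 512.5195, 'fy': 512.5195, 'cx': 277.3351, 'cy': 204.9726, 'dist': [0.0639, 0.0, 0.0, 0.0, 0.0], 'position': [0.9963, 0.6202, 1.2536], 'attitude': [0.6107, 0.0122, 2.5147]}
side {'fx': 486.4129, 'fy': 486.4129, 'cx': 276.6991, 'cy': 203.2668, 'dist': [-0.1714, 0.0, 0.0, 0.0, 0.0], 'position': [-0.1678, -0.8173, 1.0006], 'attitude': [0.9061, 0.0189, -0.7467]}
wrist {'fx': 327.4027, 'fy': 327.4027, 'cx': 283.5091, 'cy': 207.665, 'dist': [-0.0755, 0.0, 0.0, 0.0, 0.0], 'position': [0.17, 0.5021, 0.3832], 'attitude': [-0.2951, 0.0004, 1.1025]}
[0.23615952 0.46868601 0.23831659] [-3.14067315e+00 -1.73606208e-04  2.67479872e+00] 0.0187 0.15
```

View pics/scene0.png

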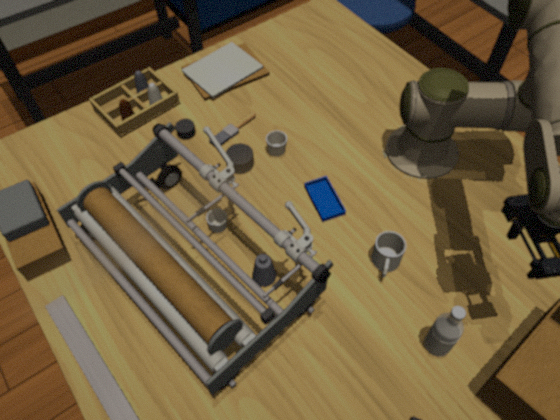

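View pics/side0.png

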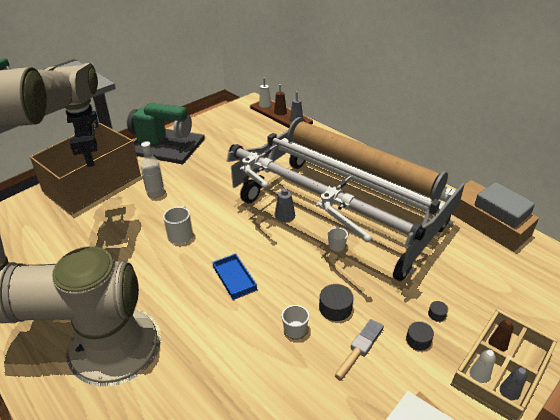

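The scene view shows the two levers at about (220,175)→(208,132) and (305,245)→(290,205). In the side view they are at about (330,197)→(370,240) and (255,165)→(295,180). I'll enlarge both.

```bash
python3 - <<'E'
import cv2,numpy as np
a=cv2.imread("pics/scene0.png")[110:290,140:350]; b=cv2.imread("pics/side0.png")[130:280,220:430]
a=cv2.resize(a,(399*2,342*2),interpolation=cv2.INTER_CUBIC)[:600]
cv2.imwrite("pics/c1.png",a); cv2.imwrite("pics/c2.png",cv2.resize(b,None,fx=3.8,fy=3.8,interpolation=cv2.INTER_CUBIC))
E
```

```text
(no output)
```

View pics/c1.png

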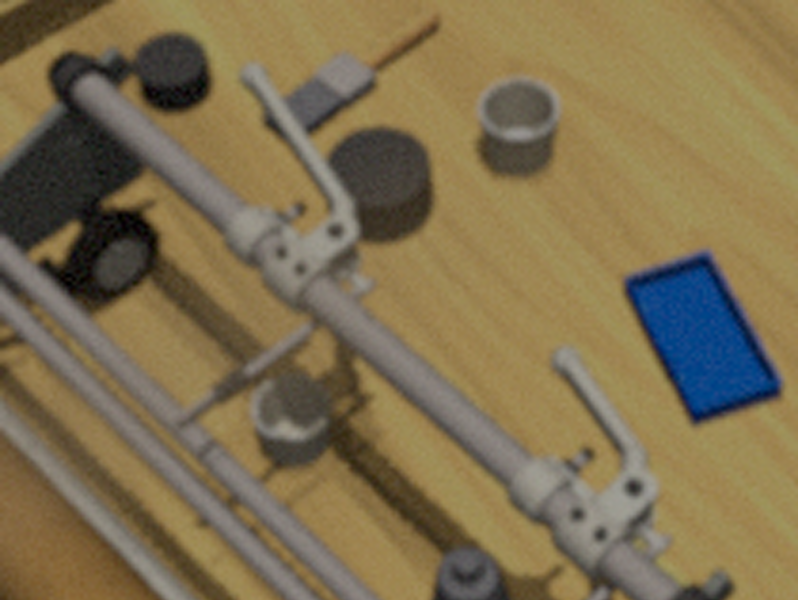

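View pics/c2.png

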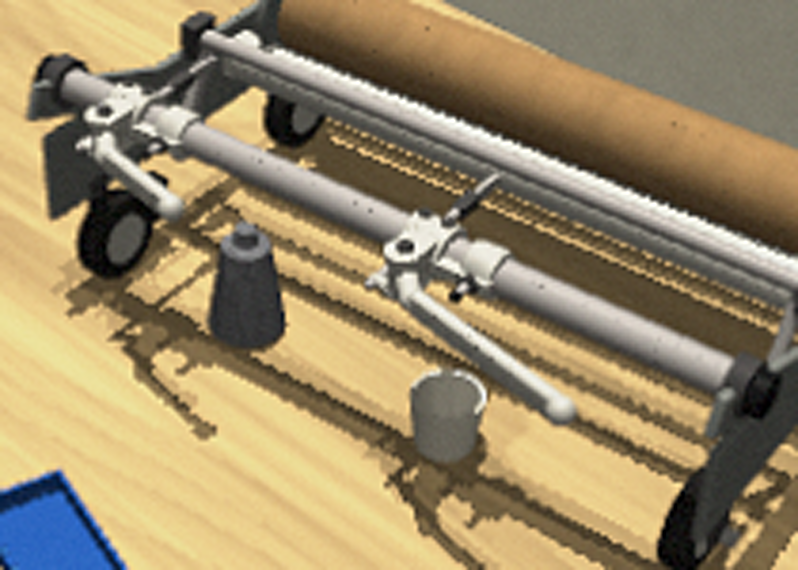

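Crops (scale 3.8): the long lever is the one further from the thread cone. Its ball is at scene (206.3,129.7) and side (368.2,237.6); its pin is at scene (228.7,170.3) and side (326.3,194.5). The blue tray, pin pot and weight are at floor level nearby.

```bash
cat > h.py <<'E'
from rig import r, solve_ik, vision
import cv2,numpy as np
from scipy.spatial.transform import Rotation as Ro
def ray(c,p):
    K=np.array([[c["fx"],0,c["cx"]],[0,c["fy"],c["cy"]],[0,0,1]])
    u=cv2.undistortPoints(np.array([[p]],float),K,np.array(c["dist"]))[0,0]
    return np.array(c["position"]),Ro.from_euler('xyz',c["attitude"]).as_matrix()@np.array([u[0],-u[1],-1])
def plane(c,p,z):
    o,d=ray(c,p); return o+d*(z-o[2])/d[2]
def tri(a,p,b,q):
    A=[];y=[]
    for o,d in (ray(a,p),ray(b,q)):
        d=d/np.linalg.norm(d);P=np.eye(3)-np.outer(d,d);A.append(P);y.append(P@o)
    return np.linalg.lstsq(np.vstack(A),np.hstack(y),rcond=None)[0]
def px(c,X):
    v=Ro.from_euler('xyz',c["attitude"]).as_matrix().T@(np.array(X)-c["position"]);v=np.array([v[0],-v[1],-v[2]])
    K=np.array([[c["fx"],0,c["cx"]],[0,c["fy"],c["cy"]],[0,0,1]])
    return cv2.projectPoints(v[None],np.zeros(3),np.zeros(3),K,np.array(c["dist"]))[0].ravel()
E
python3 - <<'E'
from h import *
s=vision.camera("scene");d=vision.camera("side")
np.set_printoptions(precision=4,suppress=True)
print("ball",tri(s,(206.3,129.7),d,(368.2,237.6)),plane(s,(206.3,129.7),.2),plane(d,(368.2,237.6),.2))
print("pin",tri(s,(228.7,170.3),d,(326.3,194.5)))
cs=lambda x,y:(140+x/3.8,110+y/3.8); cd=lambda x,y:(220+x/3.8,130+y/3.8)
print("bar s",plane(s,cs(110,107),.2),plane(s,cs(500,448),.2)); print("bar d",plane(d,cd(215,142),.2),plane(d,cd(690,355),.2))
print("short ball",tri(s,cs(567,360),d,cd(173,207)),"pin",tri(s,cs(635,487),d,cd(103,112)))
print("weight top",plane(s,cs(378,160),.036),"brush",plane(s,cs(345,80),.01),"paste",plane(s,cs(518,105),.058),"pinpot",plane(s,cs(292,405),.05))
E
```

```text
ball [ 0.5834 -0.3124  0.199 ] [ 0.5832 -0.3105  0.2   ] [ 0.5835 -0.3135  0.2   ]
pin [ 0.6192 -0.1384  0.2184]
bar s [ 0.6827 -0.3444  0.2   ] [0.6252 0.0622 0.2   ]
bar d [0.6316 0.0692 0.2   ] [ 0.6868 -0.3395  0.2   ]
short ball [0.5505 0.0304 0.1986] pin [0.5807 0.1436 0.2165]
weight top [ 0.4852 -0.3124  0.036 ] brush [ 0.4469 -0.4253  0.01  ] paste [ 0.3686 -0.2765  0.058 ] pinpot [ 0.6749 -0.1397  0.05  ]
```

```bash
cat >> h.py <<'E'
P=np.array([.5824,-.2576]); psi0=-0.0916; H=np.array([.0255,.120])
def rot2(a): return np.array([[np.cos(a),-np.sin(a)],[np.sin(a),np.cos(a)]])
hinge=P+rot2(psi0)@H
def pose(phi,gap,z=.18,half=.0175):
    "TCP pose with finger back at distance gap outside the blade face turned by phi"
    p=hinge+rot2(psi0+phi)@(-H-np.array([half+gap,0]))
    return [p[0],p[1],z],[np.pi,0,psi0+phi+np.pi/2]
E
python3 - <<'E'
from h import *
np.set_printoptions(precision=4,suppress=True)
print(hinge)
r.gripper_to(0,10)
r.movel([.236,.469,.42])
p,o=pose(0,.035,.40)
print(solve_ik(p,o)); r.goto(p,o); print(r.read_q(),r.read_time())
p,o=pose(0,.035,.18)
r.movel(p,velocity=.12); print(r.read_ee_pos(),p,r.read_force(),r.read_gripper_width(),r.read_time())
c=vision.camera("wrist");a=c["color"][:,:,::-1]
b=vision.camera("scene")["color"][100:240,150:290,::-1]
b=cv2.resize(b,(420,420),interpolation=cv2.INTER_CUBIC)
cv2.imwrite("pics/w1.png",cv2.resize(np.hstack([a,b]),(800,343)))
E
```

```text
[ 0.6188 -0.1404]
[-0.6443  0.4198  0.9382  0.      1.7835 -0.5527]
[-0.6431  0.4196  0.9383  0.0001  1.7835 -0.5527] 5.6583
[ 0.5303 -0.2529  0.1805] [np.float64(0.5301200982397911), np.float64(-0.25279772221306357), 0.18] [ 0.2961  0.4719 -0.046 ] 0.00045941610427415196 7.6417
```

View pics/w1.png

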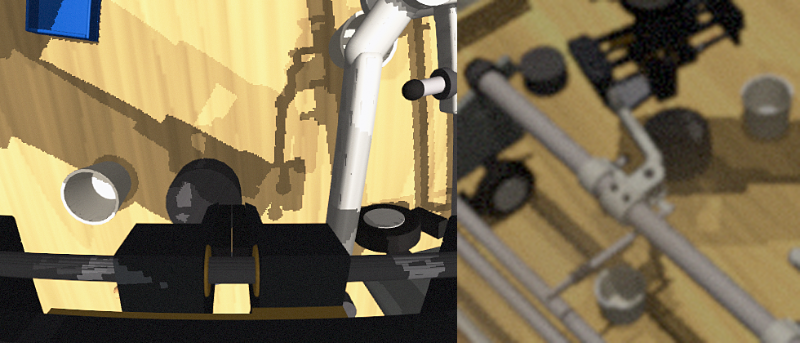

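The wrist view shows the shut fingers at (232,240), on the outer side of the blade (350,180), with a clear gap. The gripper body sits over the blade's ball end but above it. Next I'll press in small steps along the arc, reading the force at each one.

```bash
cat >> h.py <<'E'
def fpress():
    phi=r.read_orientation()[2]-np.pi/2
    return -float(np.dot(r.read_force()[:2],[np.cos(phi),np.sin(phi)]))
def press(phi0,step,lim,n,z=.18,f0=0):
    phi=phi0
    for i in range(n):
        phi+=step; p,o=pose(phi,0,z); r.movel(p,o,velocity=.02); f=fpress()-f0
        print(f"{phi:.3f} {f:.1f}",end="; ")
        if f>lim: break
    print(); return phi
E
python3 - <<'E'
from h import *
p,o=pose(0,.012); r.movel(p,o,velocity=.06); r.dwell(.2); f0=fpress(); print("f0",f0)
for g in (.009,.006,.003,0):
    p,o=pose(0,g); r.movel(p,o,velocity=.03); print(g,round(fpress()-f0,2))
    if fpress()-f0>2: break
phi=press(0,.03,9,8,f0=f0)
print(r.read_force(),r.read_ee_pos(),pose(phi,0),r.read_time())
E
```

```text
f0 0.6223675025616233
0.009 -0.81
0.006 0.02
0.003 -0.45
0 -0.65
0.030 2.2; 0.060 2.2; 0.090 3.3; 0.120 3.3; 0.150 4.1; 0.180 5.2; 0.210 4.9; 0.240 5.5; 
[-6.11784115 -0.3510327   0.91806325] [ 0.59375459 -0.26558154  0.17995843] ([np.float64(0.5939850557909891), np.float64(-0.265474490252502), 0.18], [3.141592653589793, 0, 1.7191963267948966]) 12.2083
```

```bash
python3 - <<'E'
from h import *
phi=press(.24,.01,20,14,f0=.3)
r.dwell(.4); print(fpress(),r.read_force(),r.read_ee_pos(),pose(phi,0)[0],r.read_time())
E
```

```text
0.250 5.7; 0.260 5.7; 0.270 6.2; 0.280 6.2; 0.290 6.5; 0.300 6.0; 0.310 6.8; 0.320 6.6; 0.330 6.4; 0.340 6.7; 0.350 7.3; 0.360 6.9; 0.370 7.9; 0.380 10.0; 
10.46243319638507 [-10.63089486  -0.94123008   1.45143264] [ 0.61066694 -0.26808613  0.17999798] [np.float64(0.6116758630169632), np.float64(-0.2677096400853196), 0.18] 16.1083
```

```bash
python3 - <<'E'
from h import *
phi=press(.38,.005,21,8,f0=.3)
r.dwell(.5); print(phi,fpress(),r.read_force(),r.read_ee_pos(),pose(phi,0)[0],r.read_time())
b=vision.camera("scene")["color"][110:230,150:270,::-1]; w=vision.camera("wrist")["color"][:,:,::-1]
b=cv2.resize(b,(420,420),interpolation=cv2.INTER_CUBIC)
cv2.imwrite("pics/w2.png",cv2.resize(np.hstack([w,b]),(800,343)))
E
```

```text
0.385 11.5; 0.390 13.3; 0.395 14.3; 0.400 16.3; 0.405 19.0; 0.410 19.9; 0.415 22.8; 
0.41500000000000004 23.070299299800094 [-24.25336305  -0.18867033   5.63909386] [ 0.61321027 -0.26845339  0.18000736] [np.float64(0.6161338889651768), np.float64(-0.2678799273623584), 0.18] 18.3583
```

View pics/w2.png

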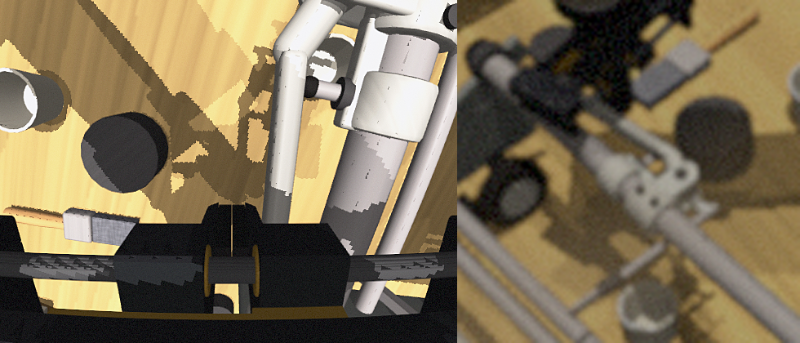

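The wrist view shows the blade's inner face on the stop's nose at (310,88), and the force is rising steeply, so the lever is on its stop. Next I'll release fully, then press again.

```bash
python3 - <<'E'
from h import *
for ph in (.34,.26,.18,.10,.03):
    p,o=pose(ph,0); r.movel(p,o,velocity=.04)
p,o=pose(0,.012); r.movel(p,o,velocity=.05); r.dwell(.7); f0=fpress(); print("f0",f0,r.read_force(),r.read_time())
w=vision.camera("wrist")["color"][:,:,::-1]; cv2.imwrite("pics/w3.png",w)
p,o=pose(0,.002); r.movel(p,o,velocity=.05)
press(0,.06,30,6,f0=f0)
phi=press(.36,.01,21,6,f0=f0)
r.dwell(.8); print(phi,fpress(),r.read_force(),r.read_joint_vel(),r.read_time())
cv2.imwrite("pics/w4.png",np.hstack([cv2.resize(w,(400,300)),cv2.resize(vision.camera("wrist")["color"][:,:,::-1],(400,300))]))
E
```

```text
f0 0.5224055992475045 [-0.50735706  0.18783556  0.32899461] 21.6167
0.060 3.4; 0.120 3.5; 0.180 4.4; 0.240 5.2; 0.300 6.7; 0.360 7.3; 
0.370 8.6; 0.380 10.6; 0.390 13.9; 0.400 16.8; 0.410 20.1; 0.420 25.9; 
0.42000000000000004 24.727506723723994 [-25.56824876  -1.59907437   7.54246258] [ 7.73046101e-04 -8.79959655e-05  1.16025248e-03  6.56293342e-04
  1.52947433e-03 -2.32251700e-03] 27.6083
```

View pics/w4.png

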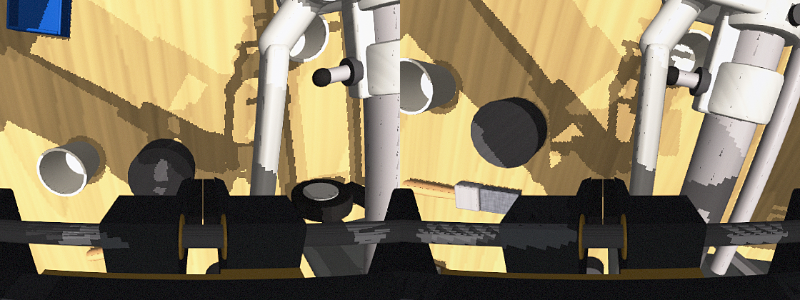

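The left picture shows the lever fully out, with a clear gap to the nose at (320,77). The right one shows it held on the nose at (670,75) with about 25 N, and the loose things look undisturbed.

```bash
python3 - <<'E'
from rig import r
print(r.close_job())
E
```

```text
the job is handed in; nothing more can be done
None
```

I pressed the long brake lever to its stop, let it spring fully out, pressed it to the stop again, and handed the job in while holding it there at about 25 N; the hand-in returned no pass or fail result.

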